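# Pack the pressure test kit and close the case

## Task

Pack the valve block, which was left lying across the rim of the open grey case, and the pressure transmitter from the bench into the case: one in each of the two compartments, each laid flat on the compartment floor so that nothing stands above the rim. Set the parts down rather than dropping them, then shut the lid fully. Do not shift the dial gauge, the brass coupling or the bottle around the case.

Things in the scene. Friction and masses are not known exactly. Their poses are not given: they have to be found in the camera images.
- case_in (a point): Grey rigid instrument case, fixed to the bench: outside 210 (x) x 284 (y) x 55 mm high, walls and divider 8 mm thick. This point is the centre of the inner floor, 6 mm above the bench; the rim is 49 mm above it. A divider along the case's x axis, at y = 0 and as high as the rim, makes two equal compartments, each 194 mm (x) by 130 mm (y) inside, centred at y = +69 and y = -69 mm. x points to the hinge side (away from the robot), z up.
- lid_hinge (a point): Middle of the lid's hinge line, on the far (+x) rim of the case; the hinge runs along the case's y axis. Turns with the lid. The lid is a flat grey plate 210 x 284 mm, 8 mm thick, no handle; the hinge line lies on its inner face.
- lid_edge (a point): Middle of the lid's free edge on its outer face: 210 mm from the hinge line, 8 mm out from the inner face. Turns with the lid.
- lid (a joint): Lid angle in rad: 0 shut flat on the rim, 1.57 upright, up to 2.0 leaning back away from the robot (it starts open at 1.7 to 1.9). The hinge is stiff: the lid stays where it is left and must be pushed all the way down; about 3 N at the free edge moves it.
- block_center (a point): Valve block: plain aluminium bar 170 x 32 x 30 mm with small dark ports in its sides and two round plugs (22 mm across, 5 mm high) on top near its ends, 0.4 kg. It starts level, on top of the rim, bridging the right-hand compartment (the case's y < 0) from the divider to the side wall. Point: centre of the bar, 15 mm above its underside. x along its length, z up, through the plugs.
- transmitter_center (a point): Pressure transmitter lying on the bench: 130 mm long, round steel barrel 28 mm in diameter, from 32 mm behind to 32 mm ahead of the centre, then a steel hexagon 32 mm across flats and a 20 mm threaded stub at the +x end, and a square black plug 32 x 32 x 33 mm at the -x end; 0.22 kg. Point: on its axis, half-way along, 16 mm above the bench. x along its length towards the thread.
- gauge: Bystander, leave alone: dial gauge lying face up, 80 mm across, 34 mm high, with a short brass stem along its -x. Origin under its dial.
- coupling: Bystander: small turned brass coupling standing upright, 36 mm across, 42 mm high. Origin under its centre.
- bottle: Bystander: clear bottle, 60 mm across, 130 mm high. Origin under its centre.
Things that resemble listed ones, but are neither listed nor needed, are in the scene too. What is shaped like the part that bears transmitter_center but blue or orange is not meant. Of the things that look like the part that bears block_center, the smaller one is meant.

How it is judged (in metres and radians):
On the way:
1. the valve block and the transmitter lie flat on the floor of the case, one in each compartment, with the lid still open (((y of block_center in the frame of case_in between 0.005 and 0.14 m and x of block_center in the frame of case_in between -0.1 and 0.1 m and z of block_center in the frame of case_in between 0.005 and 0.024 m and y of transmitter_center in the frame of case_in between -0.14 and -0.005 m and x of transmitter_center in the frame of case_in between -0.1 and 0.1 m and z of transmitter_center in the frame of case_in between 0.005 and 0.024 m) or (y of block_center in the frame of case_in between -0.14 and -0.005 m and x of block_center in the frame of case_in between -0.1 and 0.1 m and z of block_center in the frame of case_in between 0.005 and 0.024 m and y of transmitter_center in the frame of case_in between 0.005 and 0.14 m and x of transmitter_center in the frame of case_in between -0.1 and 0.1 m and z of transmitter_center in the frame of case_in between 0.005 and 0.024 m)) and value of joint lid above 0.8 rad), for 0.2 s.
At the end, for the whole second after the job is handed in: The valve block and the transmitter lie still, one in each compartment (either way round), their centres no more than 24 mm above the case floor, so that nothing stands above the rim, and the lid is shut to within 0.03 rad (6 mm at its free edge) (((y of block_center in the frame of case_in between 0.005 and 0.14 m and x of block_center in the frame of case_in between -0.1 and 0.1 m and z of block_center in the frame of case_in between 0.005 and 0.024 m and y of transmitter_center in the frame of case_in between -0.14 and -0.005 m and x of transmitter_center in the frame of case_in between -0.1 and 0.1 m and z of transmitter_center in the frame of case_in between 0.005 and 0.024 m) or (y of block_center in the frame of case_in between -0.14 and -0.005 m and x of block_center in the frame of case_in between -0.1 and 0.1 m and z of block_center in the frame of case_in between 0.005 and 0.024 m and y of transmitter_center in the frame of case_in between 0.005 and 0.14 m and x of transmitter_center in the frame of case_in between -0.1 and 0.1 m and z of transmitter_center in the frame of case_in between 0.005 and 0.024 m)) and value of joint lid below 0.03 rad and linear speed of each of block, transmitter below 0.02 m/s); the robot touches nothing.
It fails at once if the valve block is dropped: moving faster than 0.9 m/s while no finger touches it (a fall of more than about 4 cm) (linear speed of block above 0.9 m/s and contact force between the fingers and block below 0.05 N).
It fails at once if the transmitter is dropped: moving faster than 0.9 m/s while no finger touches it (a fall of more than about 4 cm) (linear speed of transmitter above 0.9 m/s and contact force between the fingers and transmitter below 0.05 N).
It fails at once if a bystander (gauge, coupling or bottle) is shifted by more than 4 cm (distance of any of gauge, coupling, bottle from where it was at the start of the episode above 0.04 m).
It also fails if it takes over 67 s, if anything falls off the work surface, if the arm or the gripper's body presses on something with over 40 N, if the wrist force passes 120 N, or if a joint passes its speed limit or range.

## Robot

A 6-joint arm with a two-finger parallel gripper is mounted at the origin on the work surface. World frame = base frame: x ahead of the robot, y to its left, z up, the work surface at z = 0. Lengths are in mm, angles in rad, forces in N, time in s.
With the tool pointing down it reaches from about 300 to 775 mm from the base axis. Payload 14.6 kg.
Tool frame: the origin (TCP) lies between the finger pads; the fingertips stand 22 mm ahead of it and the grasp point (between the pads) lies 3 mm ahead of it (finger_overhang is the distance from the TCP to the fingertips, in mm); z points along the fingers, y is the direction in which the jaws open and shut (so a half turn about z gives the same grasp; the last joint's range is limited). The gripper opens to 94 mm and grips with 3 to 60 N. Pads are 16 mm wide; open, the fingers measure 119 mm over their backs; the gripper's body (75 mm by 177 mm) begins 78 mm behind the grasp point.
Start: joints at [-1.167, 0.3, 1.521, -0, 1.321, -0.067], TCP at [249.471, -490.157, 227.446] pointing down, gripper open.
Joint ranges: [-3.03, 3.03], [-0.79, 2.21], [0.23, 2.52], [-1.04, 4.18], [0, 3.07], [-2.55, 2.55]. Speed limits (rad/s): [2.22, 2.22, 2.57, 3.14, 3.14, 3.14].

## Interface

Orientations are given as [roll, pitch, yaw] about the fixed x, y, z axes, in that order (R = Rz(yaw) Ry(pitch) Rx(roll)).
In Python, from cell import * gives the robot as it stands.
- The arm moves only by the tool jog_arm, never from a script. Its argument "increments" is a list of rows, each a list of 7 numbers: the shift along the tool's x, y, z in cm, then the turn, a rotation vector about the tool's x, y, z in degrees, then the finger opening in cm, from 0 to 9.4. In form: [[x, y, z, wx, wy, wz, grip], ...]. A call has 1 to 20 rows; each row shifts and turns the commanded pose from where the row before left it, along the tool's axes as they then stand; what a row does not reach is not made up. A row lasts 1/8 s, in which the tool goes at most 62.5 mm and 10.7 degrees, less where a joint would pass 70% of its speed; a pose out of reach is approached as far as the arm can. A call is refused whole if a number of a shift passes 6.25 or a number of a turn 10.7, either way. A call with a gripper value outside its range is refused whole. The fingers move at their own pace and stop on an object; "squeeze" is the grip in N (left out, the last holds). Time passes only in rows, so rows that do not move let the fingers close. It gives the time, the measured TCP pose, the force and the opening at its end, in the units of the state.
- read_state(): the state, without advancing time (a new reading comes with each control period).
- camera(name): name is "scene" or "top" or "wrist"; returns a dict with "image" (384x512x3 uint8, red, green, blue), "K" (3x3 intrinsics, pixels), "rvec" (rotation vector, rad) and "tvec" (3), from world to camera coordinates, as OpenCV has them. Camera axes: x right, y down, z forward; pixel columns grow to the right and rows downward; lengths in mm; the calibration is good to about 2 mm. A picture is of the moment at which its call begins. There is no depth.
- sign_off(): hands the job in, once; it reports no verdict.
Trained networks look in a picture, given as the dict that the camera call returned (one of the last four; its "shot" number tells which), for a name from the list of things; names that differ only in an ending like _2 or _b are one class to them, and where a whole thing is asked for, a point or a joint stands for the part that bears it (a point fixed in the world has none). Each returns a list of dicts, best first, with "conf" (0 to 1); they miss things now and then, are a little off and sometimes report something else, mostly with a low value. They report only what shows in the picture. A call takes as long as a camera call. They do not tell look-alikes from the thing itself.
- recognise(picture, name): "centre" ([x, y, z] in mm, in the coordinates of the camera as it stood for that picture, good to about 4 mm: the middle of the surface that is visible of it).
- regions_of(picture, name): "mask" (384x512 bool, what is visible of it).
The state is a dict: "clock": time; "joints": joint angles; "qd": joint speeds; "effort": joint torques, N m; "eef_pos": TCP position; "eef_rot": TCP orientation; "wrist_force": force on the tool from outside, world axes, zero at the start; "moment": the same for the moment, N m; "finger_gap": finger opening in mm.
Only numpy, scipy, OpenCV 4.12 (cv2) and the standard library are available. Lean on these libraries where they do the work, as an engineer would, in place of code of your own. Each camera call takes 0.05 s, during which the arm holds its last target.

## Working session

There is one attempt and no reset: what is moved stays moved. The work goes in short steps, Python scripts to look and compute and a tool call to move; the robot and the scene stay as the last step left them, time stands still between calls to the robot, and variables do not carry over. Pictures are saved under pics/ and viewed, and the job is handed in when it is done.

Besides the shell and the picture viewer there is one more tool, called in YAML: its name, and indented under it one key for each argument. jog_arm: Moves the arm, as the interface text tells. Its arguments: {"type":"object","properties":{"increments":{"type":"array"},"squeeze":{"type":"number"}},"required":["increments"]}

```bash
ls; mkdir -p pics; python3 - <<'E'
from cell import *
import cv2
for n in ["scene","top"]:
    p=camera(n); cv2.imwrite(f"pics/{n}0.png",p["image"][:,:,::-1])
    import numpy as np
    R=cv2.Rodrigues(np.array(p["rvec"]))[0]; t=np.array(p["tvec"]).ravel()
    print(n,p["K"],(-R.T@t).round(),R.round(2).tolist())
    for k in ["block_center","transmitter_center","lid","gauge","coupling","bottle","case_in"]:
        try:
            for d in recognise(p,k): print(k,round(d["conf"],2),(R.T@(np.array(d["centre"])-t)).round(0), (p["K"]@np.array(d["centre"])/d["centre"][2]).round(0)[:2])
        except Exception as e: print(k,e)
print(read_state())
E
```

```text
pics
scene [[486.90461875   0.         263.35681541]
 [  0.         486.90461875 188.49639029]
 [  0.           0.           1.        ]] [1403.   11.  940.] [[-0.09, 1.0, 0.02], [0.69, 0.08, -0.72], [-0.72, -0.05, -0.7]]
block_center 0.93 [427.   9.  85.] [288. 166.]
block_center 0.79 [ 262. -394.   39.] [156. 131.]
transmitter_center 0.78 [ 503. -212.   32.] [202. 194.]
transmitter_center 0.71 [ 481. -346.   27.] [155. 185.]
transmitter_center 0.69 [ 472. -491.   26.] [103. 180.]
lid 0.72 [635.  30. 176.] [295. 197.]
gauge 0.97 [473. 358.  35.] [419. 202.]
coupling 0.63 [689. 278.  23.] [396. 268.]
bottle 0.61 [478. 357.  37.] [419. 202.]
bottle 0.6 [ 723. -310.   77.] [141. 244.]
case_in 0.93 [622.  37. 144.] [297. 204.]
top [[456.21488713   0.         252.30507611]
 [  0.         456.21488713 182.85751049]
 [  0.           0.           1.        ]] [ 284.  -85. 1584.] [[0.01, -1.0, -0.02], [-0.99, -0.0, -0.13], [0.13, 0.02, -0.99]]
block_center 0.84 [416. -17.  85.] [242. 202.]
block_center 0.79 [ 252. -379.   38.] [350. 253.]
block_center 0.71 [460. 350.  34.] [136. 190.]
transm
[... 412 characters left out ...]
se_in 0.93 [559.  42.  30.] [226. 162.]
{'clock': 0.8, 'joints': array([-1.16659651e+00,  2.99916389e-01,  1.52097187e+00, -4.67382793e-06,
        1.32071680e+00, -6.65853067e-02]), 'qd': array([ 0.00139296, -0.00020481, -0.00189497,  0.00130525,  0.00018297,
       -0.00031246]), 'effort': array([ 7.97570938e-04, -5.31633568e+01, -3.52908969e+01,  7.09020370e-02,
        2.12193292e-02,  1.96276216e-05]), 'eef_pos': array([ 249.47494311, -490.16265206,  227.44849709]), 'eef_rot': array([-3.14157997e+00,  3.69291101e-06,  4.70786278e-01]), 'wrist_force': array([-0.33940278, -0.02180234, -0.02345585]), 'moment': array([-0.010896  ,  0.04784696, -0.0118758 ]), 'finger_gap': 94.03200544797994}
```

View pics/scene0.png

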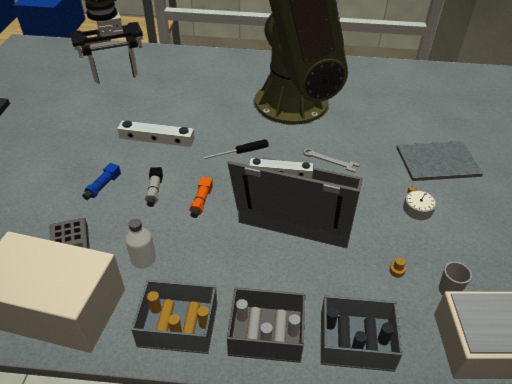

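View pics/top0.png

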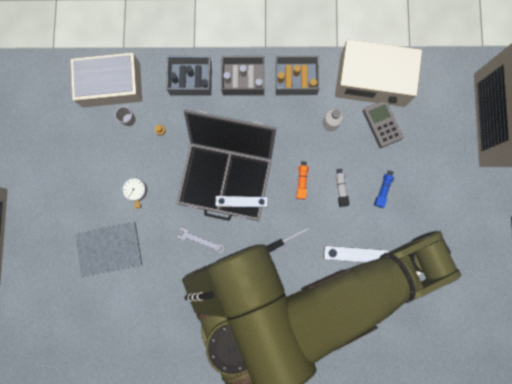

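Top view: block candidates are the bar on the case rim at (241,202) and the longer bar on the bench at (356,254). The description and its smaller size pick (241,202). Transmitter candidates are orange (303,180), steel/black (342,187) and blue (385,190); I choose (342,187). Next is the close crop and measurement.

```bash
cat > h.py <<'E'
from cell import *
import cv2, numpy as np
def cam(n):
    p=camera(n); return p
def RT(p): return cv2.Rodrigues(np.array(p["rvec"],float))[0], np.array(p["tvec"],float).ravel()
def ray(p,uv,z):
    R,t=RT(p); d=R.T@np.linalg.solve(p["K"],[uv[0],uv[1],1.]); c=-R.T@t
    return c+d*(z-c[2])/d[2]
def proj(p,X):
    return cv2.projectPoints(np.array(X,float).reshape(-1,3),np.array(p["rvec"],float),np.array(p["tvec"],float),p["K"],None)[0].reshape(-1,2)
def crop(p,x0,y0,x1,y1,s,f):
    cv2.imwrite(f,cv2.resize(p["image"][y0:y1,x0:x1,::-1],None,fx=s,fy=s,interpolation=cv2.INTER_CUBIC))
def rect(m):
    return cv2.minAreaRect(np.argwhere(m)[:,::-1].astype(np.float32))
E
python3 - <<'E'
from h import *
import pickle
p=cam("top"); q=cam("scene"); pickle.dump((p,q),open("p0.pkl","wb"))
crop(p,170,100,270,225,5,"pics/c_case.png"); crop(p,290,150,400,270,5,"pics/c_tr.png")
for pp,nm in((p,'top'),(q,'scene')):
  for k in("transmitter_center","block_center"):
    for d in regions_of(pp,k):
        m=d["mask"]; r=rect(m); print(nm,k,round(d["conf"],2),m.sum(),r)
        z=85 if k[0]=='b' else 16
        b=cv2.boxPoints(r); print([ray(pp,c,z).round(0)[:2].tolist() for c in b], ray(pp,r[0],z).round(0))
E
```

```text
top transmitter_center 0.9 348 ((384.550048828125, 188.34999084472656), (11.384199142456055, 38.8960075378418), 18.43494987487793)
[[415.0, -464.0], [543.0, -509.0], [531.0, -546.0], [403.0, -500.0]] [ 473. -505.   16.]
top transmitter_center 0.6 355 ((341.0135498046875, 187.08108520507812), (38.30496597290039, 11.836727142333984), 80.53767395019531)
[[539.0, -326.0], [546.0, -366.0], [415.0, -385.0], [408.0, -345.0]] [ 477. -356.   16.]
top transmitter_center 0.6 287 ((302.809326171875, 179.5505828857422), (9.169609069824219, 35.30611038208008), 3.5763344764709473)
[[442.0, -204.0], [565.0, -213.0], [563.0, -244.0], [440.0, -236.0]] [ 502. -224.   16.]
top block_center 0.92 568 ((241.0, 200.0), (12.0, 52.0), 90.0)
[[443.0, 72.0], [444.0, -100.0], [404.0, -100.0], [404.0, 72.0]] [424. -14.  85.]
top block_center 0.58 794 ((354.74871826171875, 253.8531951904297), (64.12464141845703, 14.968202590942383), 3.7313966751098633)
[[233.0, -279.0], [281.0, -283.0], [269.0, -489.0], [221.0, -484.0]] [ 251. -384.   85.]
scene transmitter_center 0.67 476 ((152.58433532714844, 186.93765258789062)
[... 527 characters left out ...]
.0], [420.0, -452.0], [555.0, -499.0]] [ 470. -498.   16.]
scene block_center 0.72 1327 ((155.50143432617188, 132.98663330078125), (75.85530853271484, 18.460006713867188), 6.170175075531006)
[[363.0, -475.0], [278.0, -496.0], [291.0, -270.0], [374.0, -259.0]] [ 328. -374.   85.]
scene block_center 0.67 782 ((418.5670166015625, 204.4742431640625), (31.88187026977539, 28.226625442504883), 23.96249008178711)
[[562.0, 284.0], [466.0, 324.0], [506.0, 391.0], [598.0, 349.0]] [535. 337.  85.]
scene block_center 0.56 772 ((282.1103820800781, 163.78733825683594), (64.31707000732422, 16.80487823486328), 12.680383682250977)
[[435.0, -95.0], [365.0, -93.0], [405.0, 81.0], [471.0, 72.0]] [420.  -8.  85.]
```

View pics/c_case.png

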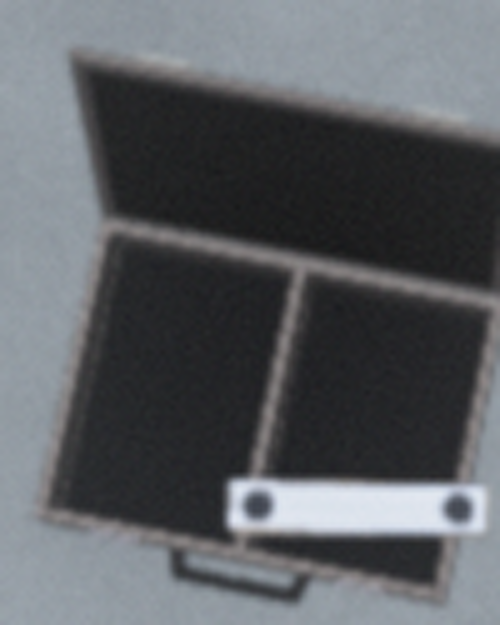

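View pics/c_tr.png

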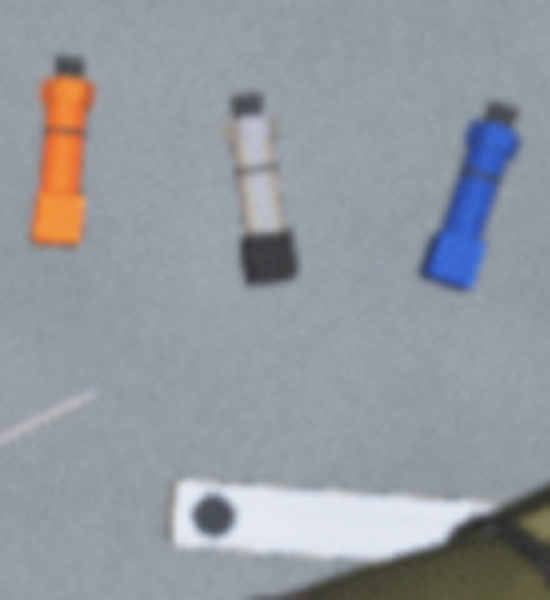

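```bash
python3 - <<'E'
from h import *
import pickle
from scipy.optimize import least_squares
p,q=pickle.load(open("p0.pkl","rb"))
def c2(o,pts,s=5): return np.array(pts,float)/s+np.array(o)-0.4
C=c2((170,100),[(40,517),(443,600),(105,220),(497,300)])
loc=np.array([(-105,142),(-105,-142),(105,142),(105,-142)])
W=np.array([ray(p,c,55)[:2] for c in C]); print(W.round(1))
def f(a):
    R=np.array([[np.cos(a[2]),-np.sin(a[2])],[np.sin(a[2]),np.cos(a[2])]]); return (loc@R.T+a[:2]-W).ravel()
r=least_squares(f,[540,30,0]); print("case",r.x.round(3),r.fun.round(1))
B=c2((170,100),[(258,506),(458,508)]); print("plugs",[ray(p,c,90).round(1) for c in B])
B=c2((170,100),[(228,478),(487,486),(484,536),(228,530)]); print("blk",[ray(p,c,85).round(1) for c in B])
T=c2((290,150),[(247,97),(271,283)]); print("tr",[ray(p,c,16).round(1) for c in T])
T=c2((290,150),[(256,167)]); print("ring",[ray(p,c,30).round(1) for c in T])
s=r.x; 
def w(l): 
    c,s_=np.cos(s[2]),np.sin(s[2]); return [s[0]+c*l[0]-s_*l[1], s[1]+s_*l[0]+c*l[1], l[2]]
X=[w((a,b,55)) for a,b in loc]+[w((-97,0,55)),w((97,0,55))]
im=p["image"][:,:,::-1].copy()
im=cv2.resize(im[100:225,150:400],None,fx=3,fy=3,interpolation=cv2.INTER_CUBIC)
for u in proj(p,X): cv2.circle(im,tuple(((u-[150,100])*3+1).astype(int)),2,(0,0,255),-1)
cv2.imwrite("pics/o1.png",im)
im=cv2.resize(q["image"][120:260,120:450,::-1],None,fx=2.4,fy=2.4,interpolation=cv2.INTER_CUBIC)
for u in proj(q,X): cv2.circle(im,tuple(((u-[120,120])*2.4+1).astype(int)),2,(0,0,255),-1)
cv2.imwrite("pics/o2.png",im)
E
```

```text
[[ 415.6  201.3]
 [ 361.2  -70.9]
 [ 620.1  162.2]
 [ 565.1 -106.6]]
case [ 4.90489e+02  4.64840e+01 -1.93000e-01] [-0.9  4.7 -1.  -1.8  0.7  3.5  1.2 -6.4]
plugs [array([420.5,  50.8,  90. ]), array([419.8, -80.8,  90. ])]
blk [array([439.5,  71.5,  85. ]), array([434.9, -99.9,  85. ]), array([401.8, -98. ,  85. ]), array([405. ,  70.9,  85. ])]
tr [array([ 539.8, -349.8,   16. ]), array([ 410.7, -363.8,   16. ])]
ring [array([ 489. , -352.7,   30. ])]
```

View pics/o1.png

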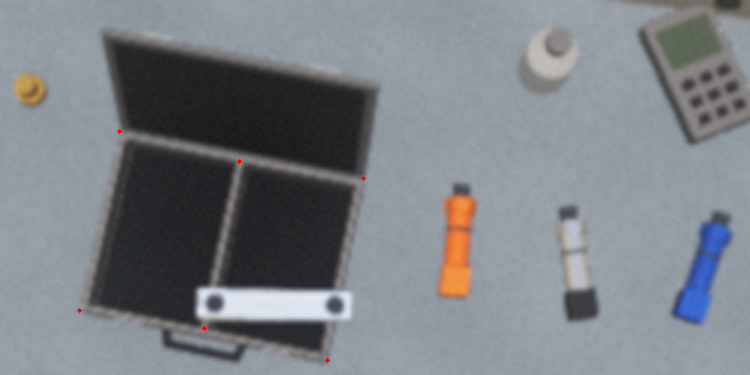

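View pics/o2.png

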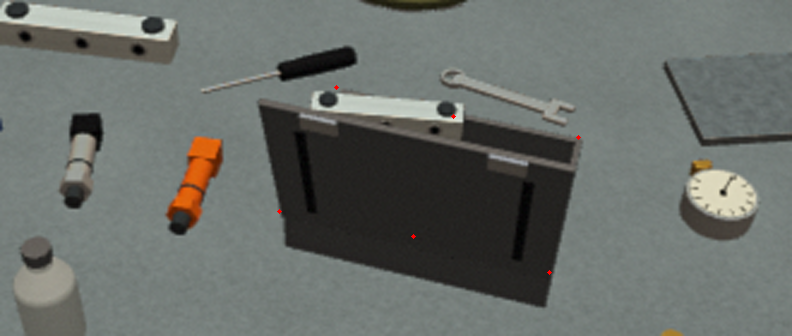

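jog_arm:
  increments:
    - [3.07, -2.89, 0.1, 0, 0, 0, 9.4]
    - [3.07, -2.89, 0.1, 0, 0, 0, 9.4]
    - [3.07, -2.89, 0.1, 0, 0, 0, 9.4]
    - [3.07, -2.89, 0.1, 0, 0, 0, 9.4]
    - [3.07, -2.89, 0.1, 0, 0, 0, 9.4]
    - [3.07, -2.89, 0.1, 0, 0, 0, 9.4]
    - [3.07, -2.89, 0.1, 0, 0, 0, 9.4]
    - [3.07, -2.89, 0.1, 0, 0, 0, 9.4]
    - [3.07, -2.89, 0.1, 0, 0, 0, 9.4]
    - [3.07, -2.89, 0.1, 0, 0, 0, 9.4]
    - [3.07, -2.89, 0.1, 0, 0, 0, 9.4]
    - [3.07, -2.89, 0.1, 0, 0, 0, 9.4]
    - [0, 0, 0, 0, 0, -10.4, 9.4]
    - [0, 0, 0, 0, 0, -10.4, 9.4]
    - [0, 0, 0, 0, 0, -10.4, 9.4]
    - [0, 0, 0, 0, 0, -10.4, 9.4]
    - [0, 0, 0, 0, 0, -10.4, 9.4]
    - [0, 0, 0, 0, 0, -10.4, 9.4]
    - [0, 0, 0, 0, 0, 0, 9.4]

```text
clock: 3.48
eef_pos: [420.5, -14.0, 215.5]
eef_rot: [3.141, 0.0, 1.559]
wrist_force: [0.1, -0.5, 0.6]
finger_gap: 93.9
```

```bash
python3 - <<'E'
from h import *
import pickle
p=cam("wrist"); pickle.dump(p,open("w1.pkl","wb"))
cv2.imwrite("pics/w1.png",p["image"][:,:,::-1])
for d in regions_of(p,"block_center"):
    r=rect(d["mask"]); print(d["conf"],r,[ray(p,c,85).round(1)[:2].tolist() for c in cv2.boxPoints(r)],ray(p,r[0],85))
s=read_state(); print(s["clock"],s["eef_pos"],s["eef_rot"])
E
```

```text
0.65 ((256.0, 181.5), (155.0, 32.0), 90.0) [[406.0, 73.6], [437.7, 73.2], [437.8, -94.3], [401.6, -93.9]] [420.86907315  -4.66356089  85.        ]
3.575 [420.48090647 -13.97480946 215.49689656] [ 3.14149277e+00 -1.83839476e-05  1.55547745e+00]
```

View pics/w1.png

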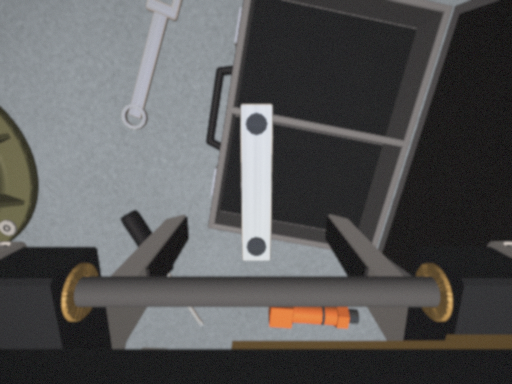

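The wrist view shows the block squarely under the gripper, with plugs at (256,123) and (256,246). The rim's near-right corner is at about (210,226), and the divider runs (234,110) to (408,143).

```bash
python3 - <<'E'
from h import *
import pickle
p=pickle.load(open("w1.pkl","rb"))
g=lambda u,z:ray(p,u,z).round(1)[:2]
print("plugs",g((256,123.5),90),g((256.5,246),90))
print("top",[g(u,85) for u in((241,104),(272,104),(270,260),(243,260))])
print("corner NR",g((209,226),55),"hinge line",g((454,10),55),g((404,146),55),g((376,247),55),"div near",g((233,111),55))
C=np.array([490.5,46.5]);a=-0.193;R=np.array([[np.cos(a),-np.sin(a)],[np.sin(a),np.cos(a)]])
X=[[*(C+R@l),55] for l in [(-105,-142),(-105,0),(-105,142),(105,0),(105,-142),(105,142),(-97,-134),(97,4),(-97,-4),(-97,4)]]
im=p["image"][:,:,::-1].copy()
for u in proj(p,X): cv2.circle(im,tuple(u.round().astype(int)),2,(0,0,255),-1)
cv2.imwrite("pics/w1o.png",cv2.resize(im,None,fx=1.5,fy=1.5))
E
```

```text
plugs [421.6  54.7] [420.5 -75.9]
top [array([407. ,  73.6]), array([437.7,  73.2]), array([435.6, -95.6]), array([405. , -95.2])]
corner NR [363.1 -65.2] hinge line [623.6 164. ] [588.5  28. ] [568.  -95.3] div near [396.5  68.4]
```

View pics/w1o.png

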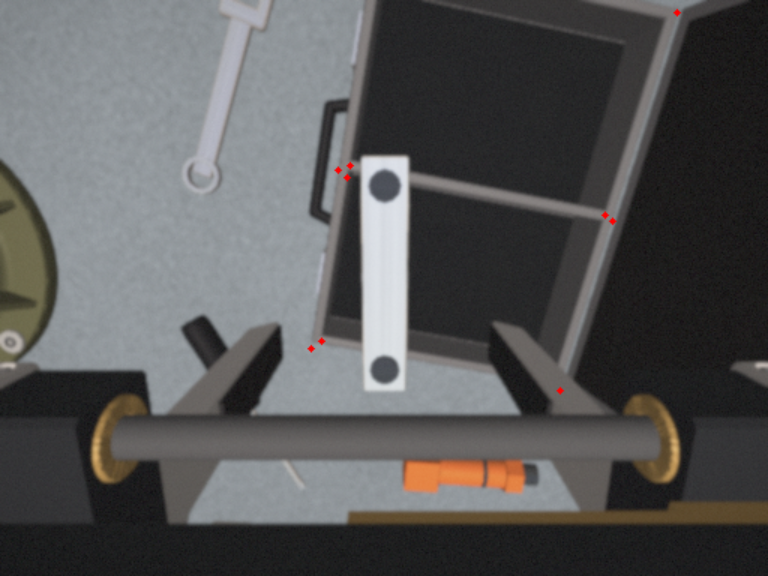

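jog_arm:
  increments:
    - [0.15, 0, 2.5, 0, 0, 0, 9.4]
    - [0, 0, 2.5, 0, 0, 0, 9.4]
    - [0, 0, 2.5, 0, 0, 0, 9.4]
    - [0, 0, 2.5, 0, 0, 0, 7]
    - [0, 0, 1.5, 0, 0, 0, 7]
    - [0, 0, 1.2, 0, 0, 0, 7]
    - [0, 0, 0.65, 0, 0, 0, 6]
    - [0, 0, 0, 0, 0, 0, 5]
    - [0, 0, 0, 0, 0, 0, 4]
    - [0, 0, 0, 0, 0, 0, 2.5]
    - [0, 0, 0, 0, 0, 0, 2.5]
    - [0, 0, 0, 0, 0, 0, 2.5]
    - [0, 0, 0, 0, 0, 0, 2.5]
  squeeze: 30

```text
clock: 5.2
eef_pos: [420.6, -12.5, 82.3]
eef_rot: [3.141, 0.0, 1.56]
wrist_force: [-1.7, 0.3, 6.0]
finger_gap: 31.8
```

```bash
python3 - <<'E'
from h import *
import pickle
p=pickle.load(open("w1.pkl","rb"));R,t=RT(p);print(-R.T@t,R.round(2))
E
```

```text
[421.94270859  54.63719245 372.65887847] [[ 1.   -0.01  0.  ]
 [-0.01 -0.97  0.24]
 [-0.   -0.24 -0.97]]
```

jog_arm:
  increments:
    - [0, 0, -1, 0, 0, 0, 2.5]
    - [0, 0, -2, 0, 0, 0, 2.5]
    - [0, 0, -3, 0, 0, 0, 2.5]
    - [0, 0, 0, 0, 0, 0, 2.5]

```text
clock: 5.7
eef_pos: [421.3, -12.6, 143.4]
eef_rot: [3.138, 0.0, 1.56]
wrist_force: [-0.9, 0.2, -5.0]
finger_gap: 32.0
```

jog_arm:
  increments:
    - [-0.3, 2.9, 0, 0, 0, 0, 2.5]
    - [-0.3, 2.9, 0, 0, 0, 0, 2.5]
    - [0, 0, 0, 0, 0, -10, 2.5]
    - [0, 0, 0, 0, 0, -10, 2.5]
    - [0, 0, 0, 0, 0, -10, 2.5]
    - [0, 0, 0, 0, 0, -10, 2.5]
    - [0, 0, 0, 0, 0, -10, 2.5]
    - [0, 0, 0, 0, 0, -10, 2.5]
    - [0, 0, 0, 0, 0, -10, 2.5]
    - [0, 0, 0, 0, 0, -10, 2.5]
    - [0, 0, 0, 0, 0, 0, 2.5]
    - [0, 0, 0, 0, 0, 0, 2.5]

```text
clock: 7.2
eef_pos: [478.2, -19.1, 141.3]
eef_rot: [-3.142, -0.001, 2.952]
wrist_force: [-0.7, 0.7, -3.4]
finger_gap: 31.8
```

```bash
python3 - <<'E'
from h import *
import pickle
p=cam("wrist"); q=cam("top"); pickle.dump((p,q),open("w2.pkl","wb"))
cv2.imwrite("pics/w2.png",p["image"][:,:,::-1]); crop(q,150,90,300,230,4,"pics/t2.png")
s=read_state(); print(s["clock"],s["eef_pos"],s["eef_rot"],s["joints"])
E
```

```text
7.3 [478.31165422 -19.10058808 141.59124948] [-3.14157171e+00 -4.60748040e-04  2.95351221e+00] [-1.16451340e-01  2.37037166e-01  1.81478588e+00  1.36270174e-05
  1.09023067e+00 -1.49917353e+00]
```

View pics/w2.png

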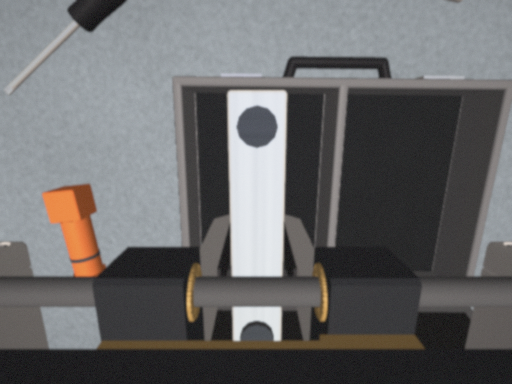

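View pics/t2.png

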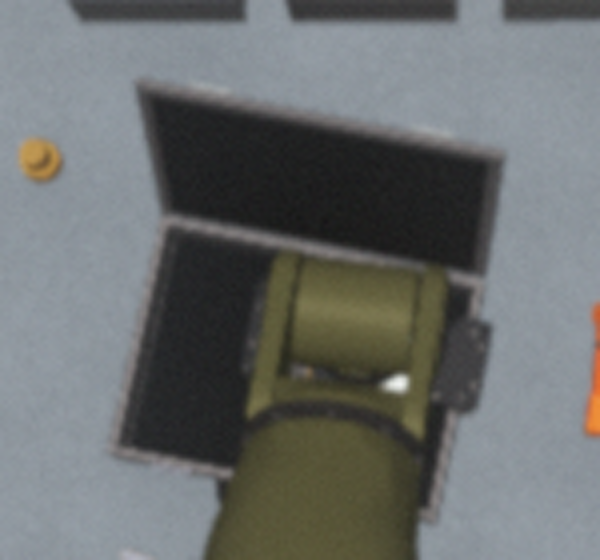

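The wrist view shows the block held parallel to the divider. Its robot-side end is at (257,92), the near rim at row ~79, the divider at column ~338 and the right wall at column ~182.

```bash
python3 - <<'E'
from h import *
import pickle
p,q=pickle.load(open("w2.pkl","rb"))
C=np.array([478.3,-19.1]);a=-0.193;R=np.array([[np.cos(a),-np.sin(a)],[np.sin(a),np.cos(a)]])
for n,u,z in [("NR corner",(175,78),55),("NL corner",(511,81),55),("div near mid",(341,85),55),("div low mid",(334,240),55),("right wall outer",(182,200),55),("left outer",(484,240),55),("blk end L",(228,92),144.5),("blk end R",(287,92),144.5),("plug",(257,127),149.5),("plug2",(257,335),149.5)]:
    w=ray(p,u,z)[:2]; print(n,w.round(1),"rel TCP case axes",(R.T@(w-C)).round(1))
E
```

```text
NR corner [363.1 -65.2] rel TCP case axes [-104.3  -67.3]
NL corner [417.2 205.1] rel TCP case axes [-103.   208.3]
div near mid [394.   67.6] rel TCP case axes [-99.4  69. ]
div low mid [529.4  45.1] rel TCP case axes [37.9 72.8]
right wall outer [464.6 -85.6] rel TCP case axes [ -0.7 -67.9]
left outer [556.1 183.8] rel TCP case axes [ 37.4 214.1]
blk end L [392.6 -18.1] rel TCP case axes [-84.3 -15.5]
blk end R [398.4  12.2] rel TCP case axes [-84.4  15.4]
plug [412.9  -6.6] rel TCP case axes [-66.6  -0.3]
plug2 [538.5 -30.6] rel TCP case axes [61.3  0.2]
```

jog_arm:
  increments:
    - [0, 0.3, 1.5, 0, 0, 0, 2.5]
    - [0, 0, 2, 0, 0, 0, 2.5]
    - [0, 0, 2, 0, 0, 0, 2.5]
    - [0, 0, 2, 0, 0, 0, 2.5]
    - [0, 0, 1.5, 0, 0, 0, 2.5]
    - [0, 0, 1, 0, 0, 0, 2.5]
    - [0, 0, 0.5, 0, 0, 0, 2.5]
    - [0, 0, 0.2, 0, 0, 0, 2.5]
    - [0, 0, 0, 0, 0, 0, 2.5]
    - [0, 0, 0, 0, 0, 0, 2.5]

```text
clock: 8.55
eef_pos: [479.2, -16.2, 35.3]
eef_rot: [3.142, 0.001, 2.956]
wrist_force: [-0.6, 0.3, -4.1]
finger_gap: 31.9
```

jog_arm:
  increments:
    - [0, 0, 0.1, 0, 0, 0, 2.5]
    - [0, 0, 0.1, 0, 0, 0, 2.5]
    - [0, 0, 0, 0, 0, 0, 2.5]

```text
clock: 8.93
eef_pos: [479.1, -16.2, 33.3]
eef_rot: [3.142, 0.0, 2.956]
wrist_force: [-3.9, 0.6, 3.9]
finger_gap: 31.2
```

jog_arm:
  increments:
    - [0, 0, 0, 0, 0, 0, 4.5]
    - [0, 0, 0, 0, 0, 0, 5.5]
    - [0, 0, 0, 0, 0, 0, 5.5]
    - [0, 0, -1, 0, 0, 0, 5.5]
    - [0, 0, -4, 0, 0, 0, 5.5]
    - [0, 0, -4, 0, 0, 0, 5.5]
    - [0, 0, -4, 0, 0, 0, 9]
    - [0, 0, -4, 0, 0, 0, 9]
    - [0, 0, 0, 0, 0, 0, 9]

```text
clock: 10.05
eef_pos: [480.0, -16.3, 206.2]
eef_rot: [3.141, 0.006, 2.956]
wrist_force: [1.4, 0.3, -0.8]
finger_gap: 81.7
```

```bash
python3 - <<'E'
from h import *
p=cam("wrist")
cv2.imwrite("pics/w3.png",p["image"][:,:,::-1])
E
```

```text
(no output)
```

View pics/w3.png

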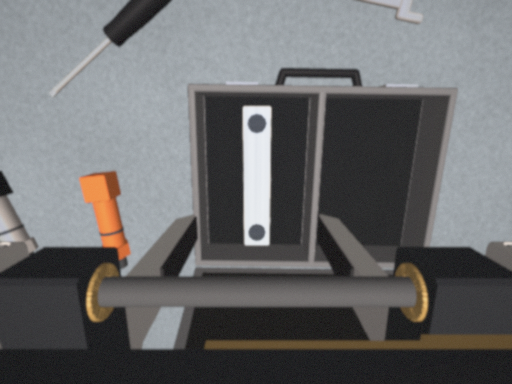

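jog_arm:
  increments:
    - [-0.75, -4.16, 0, 0, 0, 0, 9]
    - [-0.75, -4.16, 0, 0, 0, 0, 9]
    - [-0.75, -4.16, 0, 0, 0, 0, 9]
    - [-0.75, -4.16, 0, 0, 0, 0, 9]
    - [-0.75, -4.16, 0, 0, 0, 0, 9]
    - [-0.75, -4.16, 0, 0, 0, 0, 9]
    - [-0.75, -4.16, 0, 0, 0, 0, 9]
    - [-0.75, -4.16, 0, 0, 0, 0, 9]
    - [0, 0, 0, 0, 0, -8.5, 9]
    - [0, 0, 0, 0, 0, -8.5, 9]
    - [0, 0, 0, 0, 0, 0, 9]
    - [0, 0, 0, 0, 0, 0, 9]

```text
clock: 11.6
eef_pos: [476.5, -354.1, 202.3]
eef_rot: [3.141, -0.001, -3.034]
wrist_force: [-1.0, 0.4, -0.2]
finger_gap: 89.9
```

```bash
python3 - <<'E'
from h import *
import pickle
p=cam("wrist"); pickle.dump(p,open("w4.pkl","wb"))
cv2.imwrite("pics/w4.png",p["image"][:,:,::-1])
s=read_state(); print(s["clock"],s["eef_pos"],s["eef_rot"],s["joints"])
E
```

```text
11.65 [ 476.53677953 -354.1220016   202.55302908] [ 3.14113859e+00 -4.49584990e-04 -3.03284737e+00] [-7.00761030e-01  4.17453041e-01  1.42097290e+00 -1.26883087e-05
  1.30380557e+00 -2.38029919e+00]
```

View pics/w4.png

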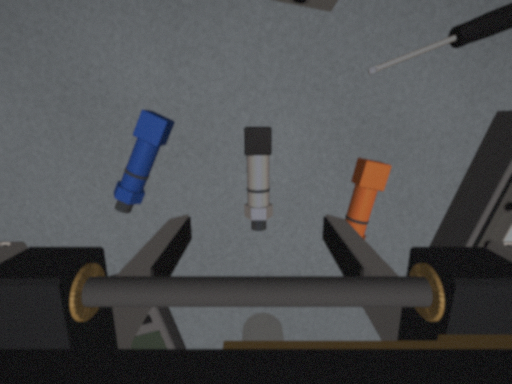

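The block lies flat in the right compartment (257,178 in w3). In w4 the steel transmitter is in line with the tool, with its plug end at (258,127) and stub end at (259,229).

```bash
python3 - <<'E'
from h import *
import pickle
p=pickle.load(open("w4.pkl","rb"))
a=ray(p,(257.5,127.5),32); b=ray(p,(259,229),22); c=ray(p,(258.5,190),30); d=ray(p,(257.5,154),32)
print(a,b,(a+b)/2,"ring",c,"plug front",d, np.linalg.norm((a-b)[:2]))
E
```

```text
[ 412.99353148 -360.20572917   32.        ] [ 539.89237629 -344.34304198   22.        ] [ 476.44295388 -352.27438557   27.        ] ring [ 486.58883021 -350.92800265   30.        ] plug front [ 443.09420544 -356.91556307   32.        ] 127.8864404741207
```

jog_arm:
  increments:
    - [0, 0.15, 2.5, 0, 0, 0, 8]
    - [0, 0, 3, 0, 0, 0, 7]
    - [0, 0, 3, 0, 0, 0, 6.5]
    - [0, 0, 3, 0, 0, 0, 6.5]
    - [0, 0, 2.5, 0, 0, 0, 6.5]
    - [0, 0, 2, 0, 0, 0, 6.5]
    - [0, 0, 1, 0, 0, 0, 6.5]
    - [0, 0, 0.5, 0, 0, 0, 6.5]
    - [0, 0, 0.2, 0, 0, 0, 6]
    - [0, 0, 0, 0, 0, 0, 5]
    - [0, 0, 0, 0, 0, 0, 4]
    - [0, 0, 0, 0, 0, 0, 3]
    - [0, 0, 0, 0, 0, 0, 2]
    - [0, 0, 0, 0, 0, 0, 2]
    - [0, 0, 0, 0, 0, 0, 2]
    - [0, 0, 0, 0, 0, 0, 2]
  squeeze: 25

```text
clock: 13.65
eef_pos: [476.5, -352.9, 26.1]
eef_rot: [-3.141, 0.0, -3.03]
wrist_force: [-0.1, 0.4, 3.2]
finger_gap: 27.1
```

jog_arm:
  increments:
    - [0, 0, -1, 0, 0, 0, 2]
    - [0, 0, -3, 0, 0, 0, 2]
    - [0, 0, -4, 0, 0, 0, 2]
    - [0, 0, -4, 0, 0, 0, 2]
    - [-0.81, 4.65, 0, 0, 0, 0, 2]
    - [-0.81, 4.65, 0, 0, 0, 0, 2]
    - [-0.81, 4.65, 0, 0, 0, 0, 2]
    - [-0.81, 4.65, 0, 0, 0, 0, 2]
    - [-0.81, 4.65, 0, 0, 0, 0, 2]
    - [-0.81, 4.65, 0, 0, 0, 0, 2]
    - [-0.81, 4.65, 0, 0, 0, 0, 2]
    - [-0.81, 4.65, 0, 0, 0, 0, 2]
    - [-0.81, 4.65, 0, 0, 0, 0, 2]
    - [-0.81, 4.65, 0, 0, 0, 0, 2]
    - [0, 0, 0, 0, 0, 8.6, 2]
    - [0, 0, 0, 0, 0, 8.6, 2]
    - [0, 0, 0, 0, 0, 0, 2]
    - [0, 0, 0, 0, 0, 0, 2]

```text
clock: 15.9
eef_pos: [505.3, 118.2, 146.1]
eef_rot: [-3.142, 0.0, 2.956]
wrist_force: [-0.2, 0.1, -1.2]
finger_gap: 27.2
```

```bash
python3 - <<'E'
from h import *
import pickle
p=cam("wrist"); pickle.dump(p,open("w5.pkl","wb"))
cv2.imwrite("pics/w5.png",p["image"][:,:,::-1])
s=read_state(); print(s["clock"],s["eef_pos"],s["eef_rot"],s["joints"])
E
```

```text
15.95 [505.30887111 118.15792588 146.10544913] [3.14154866e+00 1.43520131e-04 2.95517950e+00] [ 1.59122249e-01  3.15034560e-01  1.70137319e+00 -8.00348999e-06
  1.12503497e+00 -1.22525748e+00]
```

View pics/w5.png

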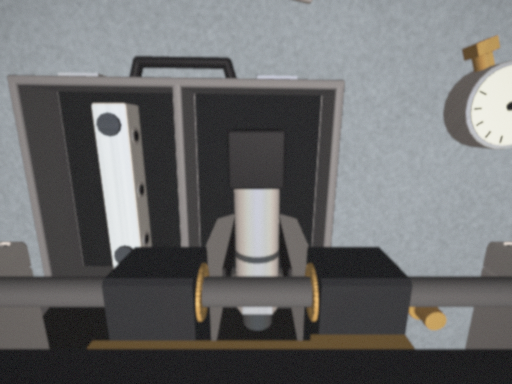

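The transmitter hangs centred over the left compartment, between the divider (col 180) and the side wall (col 335).

jog_arm:
  increments:
    - [0, 0, 1.5, 0, 0, 0, 2]
    - [0, 0, 2, 0, 0, 0, 2]
    - [0, 0, 2, 0, 0, 0, 2]
    - [0, 0, 2, 0, 0, 0, 2]
    - [0, 0, 1.5, 0, 0, 0, 2]
    - [0, 0, 1.2, 0, 0, 0, 2]
    - [0, 0, 0.6, 0, 0, 0, 2]
    - [0, 0, 0.3, 0, 0, 0, 2]
    - [0, 0, 0.1, 0, 0, 0, 2]
    - [0, 0, 0.1, 0, 0, 0, 2]
    - [0, 0, 0, 0, 0, 0, 2]
    - [0, 0, 0, 0, 0, 0, 2]

```text
clock: 17.45
eef_pos: [505.4, 118.3, 33.1]
eef_rot: [3.142, 0.0, 2.953]
wrist_force: [-0.1, 0.0, -2.5]
finger_gap: 27.2
```

jog_arm:
  increments:
    - [0, 0, 0.1, 0, 0, 0, 2]
    - [0, 0, 0.1, 0, 0, 0, 2]
    - [0, 0, 0, 0, 0, 0, 2]

```text
clock: 17.82
eef_pos: [505.5, 118.3, 32.0]
eef_rot: [3.142, 0.0, 2.953]
wrist_force: [-7.6, -1.4, 15.0]
finger_gap: 27.1
```

jog_arm:
  increments:
    - [0, 0, 0, 0, 0, 0, 3.5]
    - [0, 0, 0, 0, 0, 0, 5]
    - [0, 0, 0, 0, 0, 0, 5.5]
    - [0, 0, -0.5, 0, 0, 0, 5.5]
    - [0, 0, -2, 0, 0, 0, 5.5]
    - [0, 0, -4, 0, 0, 0, 5.5]
    - [0, 0, -4, 0, 0, 0, 5.5]
    - [0, 0, -4, 0, 0, 0, 5.5]
    - [0, 0, -3, 0, 0, 0, 5.5]
    - [0, 0, 0, 0, 0, 0, 5.5]

```text
clock: 19.08
eef_pos: [506.0, 118.4, 208.2]
eef_rot: [3.14, 0.004, 2.953]
wrist_force: [-0.2, -0.4, -1.0]
finger_gap: 55.3
```

```bash
python3 - <<'E'
from h import *
import pickle
p=cam("wrist"); q=cam("scene"); t=cam("top"); pickle.dump((p,q,t),open("w6.pkl","wb"))
cv2.imwrite("pics/w6.png",p["image"][:,:,::-1]);crop(q,200,60,400,260,3,"pics/s6.png");crop(t,150,90,300,230,4,"pics/t6.png")
s=read_state(); print(s["clock"],s["eef_pos"],s["eef_rot"],s["joints"])
E
```

```text
19.225 [504.84634762 118.21303399 204.83580385] [-3.14102454e+00 -1.55932473e-03  2.95266563e+00] [ 1.59366555e-01  2.50844873e-01  1.63767326e+00 -1.91154850e-06
  1.25473411e+00 -1.22250259e+00]
```

View pics/w6.png

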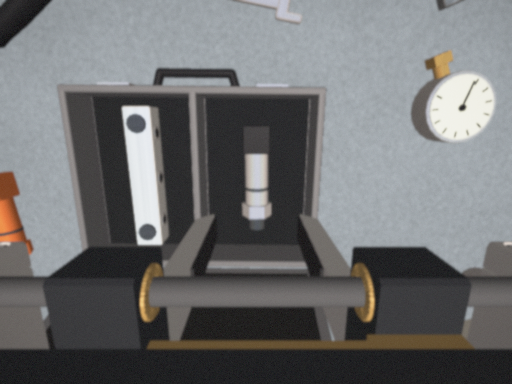

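View pics/s6.png

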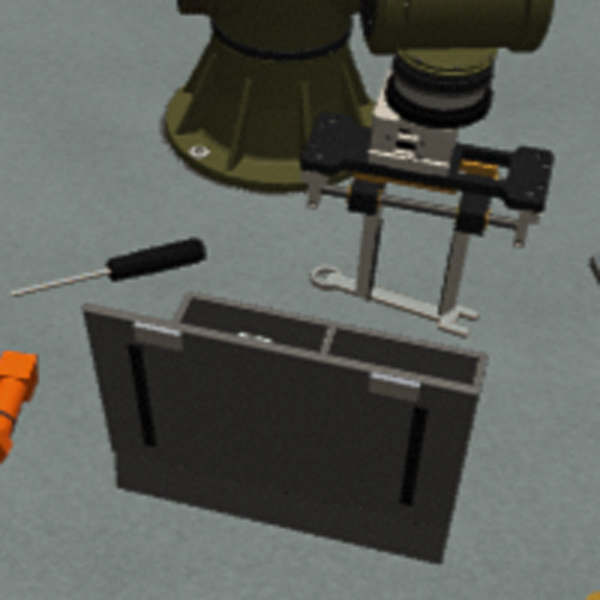

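View pics/t6.png

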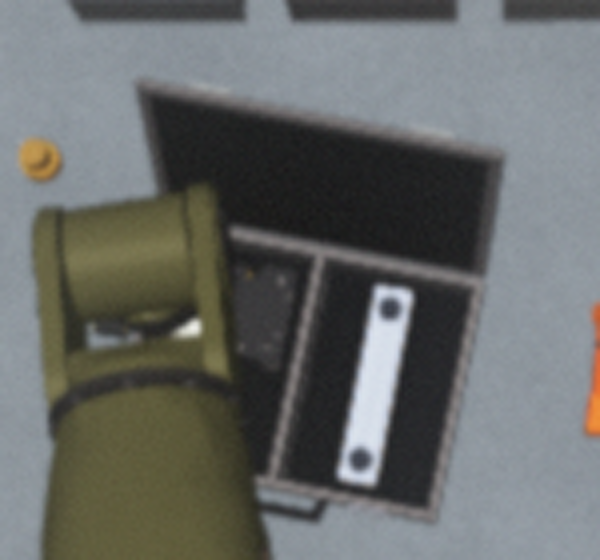

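Both parts are down: block at (145,175) and transmitter at (257,178) in w6, each inside its own compartment. Next I estimate the lid angle and the arm's reach behind it.

```bash
cat > lid.py <<'E'
from h import *
C=np.array([493.,50.5]);a=-0.193;R=np.array([[np.cos(a),-np.sin(a)],[np.sin(a),np.cos(a)]])
def w(l): return [*(C+R@np.array(l[:2],float)),l[2]]
def lidpt(th,r,y,o): return w((105-r*np.cos(th)+o*np.sin(th),y,55+r*np.sin(th)+o*np.cos(th)))
E
python3 - <<'E'
from lid import *
import pickle
p,q,t=pickle.load(open("w6.pkl","rb"))
for th in (1.7,1.75,1.8,1.85,1.9):
    X=[lidpt(th,210,142,8),lidpt(th,210,-142,8)]
    print(th,"s6",((proj(q,X)-[200,60])*3).round(0).tolist(),"t6",((proj(t,X)-[150,90])*4).round(0).tolist())
D=[(.3,1.521,np.hypot(249.47,490.16),227.45),(.23704,1.81479,np.hypot(478.31,19.1),141.59),(.41745,1.42097,np.hypot(476.54,354.12),202.55),(.31503,1.70137,np.hypot(505.31,118.16),146.1),(.25084,1.63767,np.hypot(504.85,118.2),204.84)]
A=[];b=[]
for q2,q3,r,z in D:
    s=q2+q3
    A+= [[1,0,np.sin(q2),np.sin(s),np.cos(s)],[0,1,np.cos(q2),np.cos(s),-np.sin(s)]]; b+=[r,z]
x,res,rk,sv=np.linalg.lstsq(np.array(A),np.array(b),rcond=None); print(x,res,rk,(np.array(A)@x-b).round(1))
from scipy.optimize import least_squares
for r,z in ((700,310),(720,310),(700,240),(740,300)):
    f=lambda v:[x[0]+x[2]*np.sin(v[0])+x[3]*np.sin(v.sum())+x[4]*np.cos(v.sum())-r,x[1]+x[2]*np.cos(v[0])+x[3]*np.cos(v.sum())-x[4]*np.sin(v.sum())-z]
    o=least_squares(f,[.6,1.]); print(r,z,o.x,o.cost)
E
```

```text
1.7 s6 [[487.0, 362.0], [93.0, 281.0]] t6 [[119.0, 105.0], [492.0, 177.0]]
1.75 s6 [[484.0, 374.0], [88.0, 292.0]] t6 [[123.0, 93.0], [495.0, 164.0]]
1.8 s6 [[481.0, 387.0], [83.0, 304.0]] t6 [[126.0, 81.0], [498.0, 152.0]]
1.85 s6 [[479.0, 400.0], [79.0, 316.0]] t6 [[130.0, 69.0], [500.0, 140.0]]
1.9 s6 [[476.0, 413.0], [74.0, 328.0]] t6 [[134.0, 58.0], [502.0, 129.0]]
[  0.86977443 -29.16192104 424.60122394 447.16561384  39.57372361] [0.08910874] 5 [-0.2 -0.  -0.  -0.   0.1  0.  -0.1  0.   0.2  0. ]
700 310 [0.63023898 0.8609042 ] 1.2924697071141057e-26
720 310 [0.69029552 0.7660103 ] 1.1632227364026952e-25
700 240 [0.64621262 0.99249559] 1.0097419586828951e-26
740 300 [0.75393926 0.68484968] 1.0780247488968672e-21
```

jog_arm:
  increments:
    - [0, 0, -3.5, 0, 0, 0, 3]
    - [0, 0, -3.5, 0, 0, 0, 1]
    - [0, 0, -3.5, 0, 0, 0, 0]
    - [0, 0, 0, 0, 0, 0, 0]
    - [-3.35, -1.16, 0, 0, 0, 0, 0]
    - [-3.35, -1.16, 0, 0, 0, 0, 0]
    - [-3.35, -1.16, 0, 0, 0, 0, 0]
    - [-3.35, -1.16, 0, 0, 0, 0, 0]
    - [-3.35, -1.16, 0, 0, 0, 0, 0]
    - [-3.35, -1.16, 0, 0, 0, 0, 0]
    - [0, 0, 0, 0, 0, 0, 0]
    - [0, 0, 0, 0, 0, 0, 0]

```text
clock: 20.72
eef_pos: [689.2, 12.5, 309.4]
eef_rot: [-3.141, -0.002, 2.953]
wrist_force: [-1.1, -1.1, 1.0]
finger_gap: 0.5
```

```bash
python3 - <<'E'
from h import *
q=cam("scene"); cv2.imwrite("pics/s7.png",q["image"][:,:,::-1])
s=read_state(); print(s["clock"],s["eef_pos"],s["eef_rot"],s["joints"])
E
```

```text
20.775 [689.09164068  12.76155335 310.21449949] [-3.14149929e+00 -1.18419497e-03  2.95318040e+00] [-3.46442099e-02  5.99486753e-01  9.08166927e-01  8.92951784e-05
  1.63512350e+00 -1.41702265e+00]
```

View pics/s7.png

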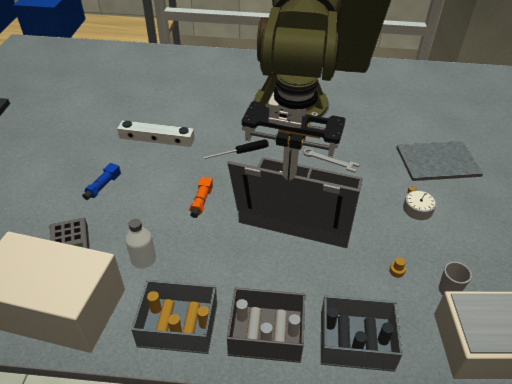

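jog_arm:
  increments:
    - [0, 0, 3.35, 0, 0, 0, 0]
    - [0, 0, 3.35, 0, 0, 0, 0]
    - [2, 0, 0, 0, 0, 0, 0]
    - [2, 0, 0, 0, 0, 0, 0]
    - [2, 0, 0, 0, 0, 0, 0]
    - [2, 0, 0, 0, 0, 0, 0]
    - [2, 0, 0, 0, 0, 0, 0]
    - [2, 0, 0, 0, 0, 0, 0]
    - [2, 0, 0, 0, 0, 0, 0]

```text
clock: 21.9
eef_pos: [551.0, 39.1, 244.3]
eef_rot: [3.141, 0.002, 2.953]
wrist_force: [2.7, -1.5, -0.8]
finger_gap: 0.4
```

```bash
python3 - <<'E'
from h import *
q=cam("scene"); crop(q,200,60,400,260,3,"pics/s8.png")
s=read_state(); print(s["clock"],s["eef_pos"],s["wrist_force"])
E
```

```text
21.95 [549.53783217  39.51002785 244.52824034] [-0.38040663 -0.49751677 -0.03597456]
```

View pics/s8.png

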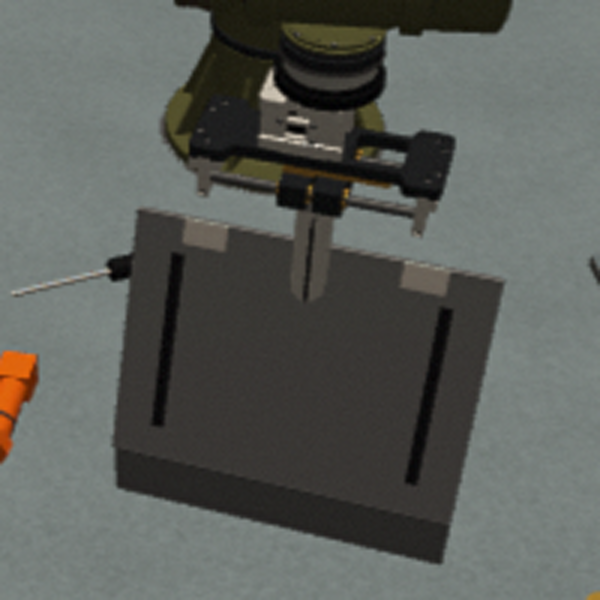

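The lid is moving with the fingers, which touch it near (307,290) in the crop, below its free edge. I continue along the arc.

jog_arm:
  increments:
    - [1.57, 0, 0.8, 0, 0, 0, 0]
    - [1.57, 0, 0.8, 0, 0, 0, 0]
    - [1.57, 0, 0.8, 0, 0, 0, 0]
    - [1.23, 0, 1.23, 0, 0, 0, 0]
    - [1.23, 0, 1.23, 0, 0, 0, 0]
    - [1.23, 0, 1.23, 0, 0, 0, 0]
    - [0.83, 0, 1.53, 0, 0, 0, 0]
    - [0.83, 0, 1.53, 0, 0, 0, 0]
    - [0.83, 0, 1.53, 0, 0, 0, 0]
    - [0.3, 0, 1.2, 0, 0, 0, 0]
    - [0.2, 0, 1.2, 0, 0, 0, 0]
    - [0.2, 0, 1, 0, 0, 0, 0]
    - [0, 0, 0.8, 0, 0, 0, 0]

```text
clock: 23.58
eef_pos: [438.2, 60.2, 94.6]
eef_rot: [-3.142, -0.0, 2.953]
wrist_force: [-1.0, 0.7, 1.2]
finger_gap: 0.6
```

```bash
python3 - <<'E'
from h import *
q=cam("scene"); crop(q,200,60,400,260,3,"pics/s9.png")
s=read_state(); print(s["clock"],s["eef_pos"],s["wrist_force"])
E
```

```text
23.625 [437.9211004   60.1909528   93.76759454] [-0.06123043 -0.27096164 -0.77719962]
```

View pics/s9.png

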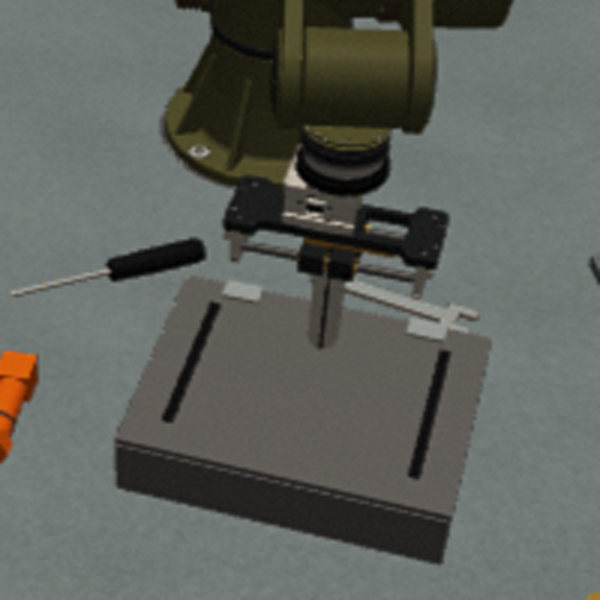

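jog_arm:
  increments:
    - [0, 0, 0.3, 0, 0, 0, 0]
    - [0, 0, 0.3, 0, 0, 0, 0]
    - [0, 0, 0.2, 0, 0, 0, 0]
    - [0, 0, 0, 0, 0, 0, 0]

```text
clock: 24.12
eef_pos: [438.3, 60.2, 87.1]
eef_rot: [3.142, 0.0, 2.953]
wrist_force: [0.9, -0.2, -0.2]
finger_gap: 0.6
```

jog_arm:
  increments:
    - [0, 0, 0.15, 0, 0, 0, 0]
    - [0, 0, 0.15, 0, 0, 0, 0]
    - [0, 0, 0, 0, 0, 0, 0]

```text
clock: 24.5
eef_pos: [438.5, 60.2, 85.5]
eef_rot: [3.141, 0.001, 2.953]
wrist_force: [-10.2, -1.2, 23.6]
finger_gap: 0.8
```

jog_arm:
  increments:
    - [0, 0, 0.05, 0, 0, 0, 0]
    - [0, 0, 0, 0, 0, 0, 0]
    - [0, 0, -1, 0, 0, 0, 0]
    - [0, 0, -4, 0, 0, 0, 0]
    - [0, 0, -4, 0, 0, 0, 0]
    - [0, 0, -4, 0, 0, 0, 0]
    - [4, 0, -2, 0, 0, 0, 0]
    - [4, 0, 0, 0, 0, 0, 0]
    - [0, 0, 0, 0, 0, 0, 0]
    - [0, 0, 0, 0, 0, 0, 0]

```text
clock: 25.75
eef_pos: [360.2, 75.2, 233.9]
eef_rot: [3.141, 0.001, 2.953]
wrist_force: [-0.3, -0.8, 0.5]
finger_gap: 0.4
```

```bash
python3 - <<'E'
from lid import *
q=cam("scene"); crop(q,200,60,400,260,3,"pics/s10.png"); cv2.imwrite("pics/s10f.png",q["image"][:,:,::-1])
for th in (0,.03,.06): print(th,((proj(q,[lidpt(th,210,142,8),lidpt(th,210,-142,8),lidpt(th,0,-142,8)])-[200,60])*3).round(0).tolist())
R,t=RT(q)
for k in("gauge","coupling","bottle"):
    for d in recognise(q,k)[:2]: print(k,d["conf"],(R.T@(np.array(d["centre"])-t)).round())
s=read_state(); print(s["clock"],s["eef_pos"],s["wrist_force"])
E
```

```text
0 [[488.0, 346.0], [183.0, 284.0], [112.0, 439.0]]
0.03 [[489.0, 341.0], [183.0, 279.0], [112.0, 440.0]]
0.06 [[490.0, 336.0], [183.0, 274.0], [112.0, 440.0]]
gauge 0.92 [477. 356.  33.]
coupling 0.72 [692. 278.  21.]
bottle 0.83 [ 723. -308.   76.]
25.95 [360.17398424  75.12033839 233.38191118] [ 1.03785855 -0.44041691  0.01306261]
```

View pics/s10.png

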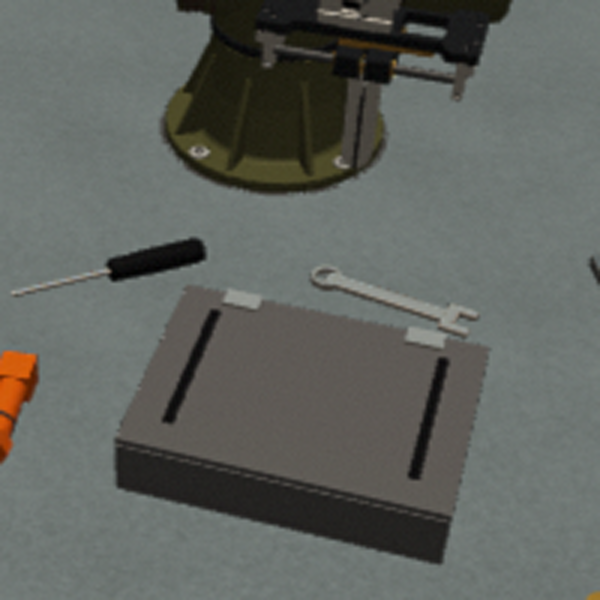

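The lid's free-edge corners are at about (489,347) and (186,287), which matches the shut prediction. The bystanders are where they were.

```bash
python3 -c "
from cell import *
print(sign_off())"
```

```text
the job is handed in; nothing more can be done
None
```

The valve block is in the right compartment, the pressure transmitter is in the left, and the lid is shut. I handed the job in at about 26 s of the 67 s allowed; no verdict was reported.

- **Parts:** I lowered each one until the wrist force showed it touching the floor, about 4 N for the block and 15 N for the transmitter. I then let go and saw it lying flat inside the walls, with the lid still open.
- **Lid:** I pushed it over from behind with closed fingers and pressed it down with about 24 N. The fingertips stopped 63.5 mm above the bench, and a fully shut lid would be at 63 mm. Its free-edge corners in the last picture match the shut position to within about a pixel.
- **Bystanders:** The gauge, coupling and bottle all read within about 5 mm of their first positions.
- **Disagreements:** The overhead and wrist cameras put the case and block 3 to 4 mm apart, so I used values between the two. The first overhead picture also gave low-confidence wrong matches, such as the lid read as a gauge and a coupling, which I ignored. No check failed.

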